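# Set the ratchet and tighten the sample clamp

### The job

Two blue strap clamps with ratchet handles stand on the lab bench; one of them holds a copper sample disc under its strap. On the clamp that holds the sample, first flip the ratchet's orange direction lever fully over to the tightening side (the side with the green dot), then swing the handle clockwise, seen from above, until the nut's red pointer has come round to the green stop post. Let go, with the lever still on the tightening side, and leave the handle of the empty clamp where it is.

Things in the scene. Friction and masses are not known exactly. Their poses are not given: they have to be found in the camera images.
- tab (a point): Top centre (108 mm high) of the orange lever tab on the sample's clamp: plate 8 mm thick, 18 x 32. Pivot 37 mm from the tab, on the handle's centre line 58 mm from the nut axis; x runs pivot to tab, z up. Swings 0.6 rad each way: tab 21 mm left of the line (red dot, start, up to 5 mm short) to 21 mm right (green dot; from 14 it counts). Stays put; 1.5 N moves it, over 3 N at its end the handle.
- grip (a point): Middle of the sample clamp's rubber grip: level bar, 28 mm dia, 115-209 mm from the nut's upright axis, centre 61 mm high; this point at 150 mm. x out along the handle, y its left, z up. Swings level about the nut axis, stays put; clockwise = -y. Lever on green: 4 to 20 deg idle, then it drives the nut (5 N); on red the nut stays. Steel neck 62 mm wide, 57 high, to 113 mm from the axis.
- nut (a joint): Turn of the sample clamp's toothed nut (steel hex on top), rad, clockwise from above positive. Starts at -0.05 to 0.05; its red pointer, which reaches 75 mm from the axis under the handle's head, meets the green stop post at 0.87, a firm stop. Stays where it is left.
- grip_spare (a point): Middle of the rubber grip of the other, empty clamp (same kind, in the other place, 61 mm high); axes as grip. To be left alone.

How it is judged (in metres and radians):
On the way, in this order (a step that is already met when the one before it is completed fails the run):
1. the direction lever is flipped to the tightening side before the nut is turned (y of tab in the frame of grip below -0.014 m and value of joint nut below 0.2 rad), for 0.1 s.
2. the handle has been swung and the nut turned to its stop (value of joint nut above 0.72 rad and distance of grip from where it was at the start of the episode above 0.08 m), for 0.1 s.
At the end, for the whole second after the job is handed in: The nut of the sample's clamp has turned to its stop (within 0.15 rad), taken along by its handle; its direction lever is on the green side (tab at least 14 mm right of the handle's centre line); the empty clamp's handle is within 20 mm of where it was (all of step 2 and y of tab in the frame of grip below -0.014 m and distance of grip_spare from where it was at the start of the episode below 0.02 m); the robot touches nothing.
It fails at once if the empty clamp's handle is moved by more than 20 mm (distance of grip_spare from where it was at the start of the episode above 0.02 m).
It also fails if it takes over 48 s, if anything falls off the work surface, if the arm or the gripper's body presses on something with over 40 N, if the wrist force passes 120 N, or if a joint passes its speed limit or range.

### The arm

A 7-joint arm with a two-finger parallel gripper is mounted at the origin on the work surface. World frame = base frame: x ahead of the robot, y to its left, z up, the work surface at z = 0. Lengths are in m, angles in degrees, forces in N, time in s.
With the tool pointing down it reaches from about 0.4 to 0.9 m from the base axis. Payload 5.6 kg.
Tool frame: the origin (TCP) lies at the very end of the fingers, on their centre line; the grasp point (between the pads) lies 19 mm behind it (arm.pinch_z is the distance from the TCP to the grasp point, in m); z points along the fingers, y is the line along which they close (so a half turn about z gives the same grasp; the last joint's range is limited). The gripper opens to 92 mm and grips with 3 to 60 N. Pads are 20 mm wide; open, the fingers measure 128 mm over their backs; the gripper's body (75 mm by 189 mm) begins 69 mm behind the grasp point.
Start: joints at [68.984, 26.786, -0.665, 91.828, 0.344, 61.387, -3.226], TCP at [0.207, -0.616, 0.183] pointing down, gripper open.
Joint ranges: [-144.91, 144.91], [-17.63, 115.5], [-89.93, 88.59], [15.96, 139.68], [-74.01, 254.01], [8.47, 105.57], [-167.45, 167.45]. Speed limits (degrees/s): [147.25, 147.25, 180, 180, 180, 180, 180].

### API

Orientations are given as a 3x3 rotation matrix whose columns are the frame's x, y, z axes.
In Python, from bench import status, optics, ticket, arm gives the robot as it stands.
- The arm moves only by the tool move_arm, never from a script. Its argument "targets" is a list of rows, each a list of 5 numbers: the shift along the tool's x, y, z in mm, then the turn about the tool's z in rad, then the closure, from 0 (fully open) to 1 (shut). In form: [[x, y, z, turn, fingers], ...]. A call has 1 to 10 rows; each row shifts and turns the commanded pose from where the row before left it, along the tool's axes as they then stand; what a row does not reach is not made up. A row lasts 1/8 s, in which the tool goes at most 62.5 mm and 10.7 degrees, less where a joint would pass 70% of its speed; a pose out of reach is approached as far as the arm can. A call with a gripper value outside its range is refused whole. The fingers move at their own pace and stop on an object; the grip force is fixed at half the most. Time passes only in rows, so rows that do not move let the fingers close. It gives the time, the measured TCP pose, the force, the opening and the grip force at its end, in the units of the state.
- status.observe(): the state, without advancing time (a new reading comes with each control period).
- optics.snapshot(name): name is "scene" or "top"; returns the picture (480x640x3 uint8, red, green, blue); there is no depth.
- optics.camera_info(name): a dict with "fx", "fy", "cx", "cy" (pixels), "extrinsics" (4x4, takes a point from world to camera coordinates). Camera axes: x right, y down, z forward; pixel columns grow to the right and rows downward; lengths in m; the calibration is good to about 2 mm. A picture is of the moment at which its call begins. camera_info takes no time and is no camera call.
- ticket.job_done(): hands the job in; it is judged then, once.
The state is a dict: "clock": time; "joints": joint angles; "joint_velocities": joint speeds; "joint_efforts": joint torques, N m; "eef_pos": TCP position; "ee_rot": TCP orientation; "force": force on the tool from outside, world axes, zero at the start; "moment": the same for the moment, N m; "width": finger opening in m; "gripper_force": force on a finger pad.
Only numpy, scipy, OpenCV 4.12 (cv2) and the standard library are available. Lean on these libraries where they do the work, as an engineer would, in place of code of your own. Each camera call takes 0.05 s, during which the arm holds its last target. There are 200 camera calls.

## Working session

There is one attempt and no reset: what is moved stays moved. The work goes in short steps, Python scripts to look and compute and a tool call to move; the robot and the scene stay as the last step left them, time stands still between calls to the robot, and variables do not carry over. Pictures are saved under pics/ and viewed, at most 10 in all, crops included, and the job is handed in when it is done.

Besides the shell and the picture viewer there is one more tool, called after "Call:" as name([rows], argument=value, ...), one row to a line, values as JSON. move_arm: Moves the arm, as the interface text tells. Its arguments: {"type":"object","properties":{"targets":{"type":"array","items":{"type":"array","items":{"type":"number"}}}},"required":["targets"]}

```bash
mkdir -p pics; python3 - <<'E'
from bench import status, optics
import cv2
for n in("scene","top"):
    cv2.imwrite(f"pics/{n}0.png",optics.snapshot(n)[:,:,::-1]); i=optics.camera_info(n); print(n,i)
s=status.observe();print(s["clock"],s["eef_pos"],s["ee_rot"],s["force"])
E
```

```text
scene {'fx': 479.8345614764592, 'fy': 479.8345614764592, 'cx': 321.60953967416054, 'cy': 244.94279892833606, 'extrinsics': array([[ 8.34717900e-01,  5.50677772e-01,  1.39155999e-04,
        -4.65279064e-01],
       [ 3.62561942e-01, -5.49381506e-01, -7.52813921e-01,
        -1.24532961e-01],
       [-4.14481443e-01,  6.28437707e-01, -6.58233379e-01,
         1.14082958e+00],
       [ 0.00000000e+00,  0.00000000e+00,  0.00000000e+00,
         1.00000000e+00]])}
top {'fx': 475.1399063871055, 'fy': 475.1399063871055, 'cx': 320.7077078272663, 'cy': 241.03999380032798, 'extrinsics': array([[ 5.89917874e-04, -9.99985631e-01,  5.32828081e-03,
         1.58921821e-02],
       [-9.65520696e-01, -1.95665852e-03, -2.60318954e-01,
         5.52917984e-01],
       [ 2.60325639e-01, -4.99099859e-03, -9.65507976e-01,
         6.74054406e-01],
       [ 0.00000000e+00,  0.00000000e+00,  0.00000000e+00,
         1.00000000e+00]])}
0.1 [ 0.20658123 -0.61569976  0.18224922] [[ 9.48043015e-01  3.18141640e-01 -5.82205806e-04]
 [ 3.18142162e-01 -9.48041882e-01  1.46779733e-03]
 [-8.49880380e-05 -1.57675922e-03 -9.99998753e-01]] [-1.10818732  0.18893781  0.28002812]
```

View pics/top0.png

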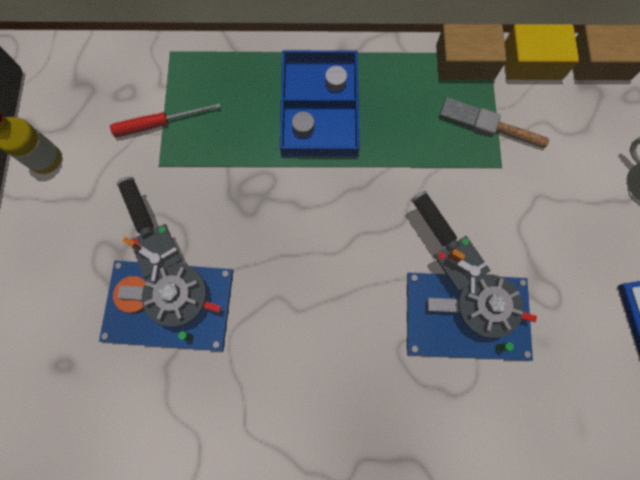

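View pics/scene0.png

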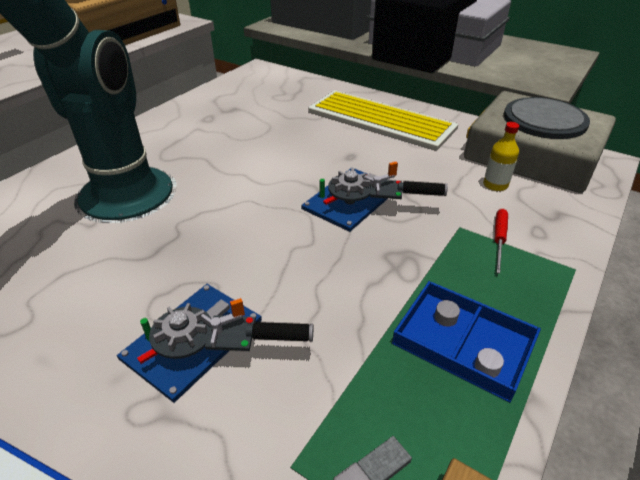

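The top view shows the copper disc on the left clamp, with its nut near (170,293), grip around (137,207) and orange tab around (130,241). The right clamp is empty. Next I'll enlarge the left clamp.

```bash
cat > h.py <<'E'
import numpy as np
from bench import optics
def ray(cam,u,v,z):
    i=optics.camera_info(cam);E=i["extrinsics"];R,t=E[:3,:3],E[:3,3]
    c=-R.T@t; d=R.T@np.array([(u-i["cx"])/i["fx"],(v-i["cy"])/i["fy"],1])
    return c+d*(z-c[2])/d[2]
def proj(cam,p):
    i=optics.camera_info(cam);q=i["extrinsics"]@np.r_[p,1]
    return i["fx"]*q[0]/q[2]+i["cx"],i["fy"]*q[1]/q[2]+i["cy"]
E
python3 - <<'E'
import cv2
a=cv2.imread("pics/top0.png")[160:360,90:250]
cv2.imwrite("pics/c1.png",cv2.resize(a,None,fx=3,fy=3,interpolation=cv2.INTER_CUBIC))
b=cv2.imread("pics/scene0.png")[140:240,290:460]
cv2.imwrite("pics/c2.png",cv2.resize(b,None,fx=4,fy=4,interpolation=cv2.INTER_CUBIC))
E
```

```text
(no output)
```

View pics/c1.png

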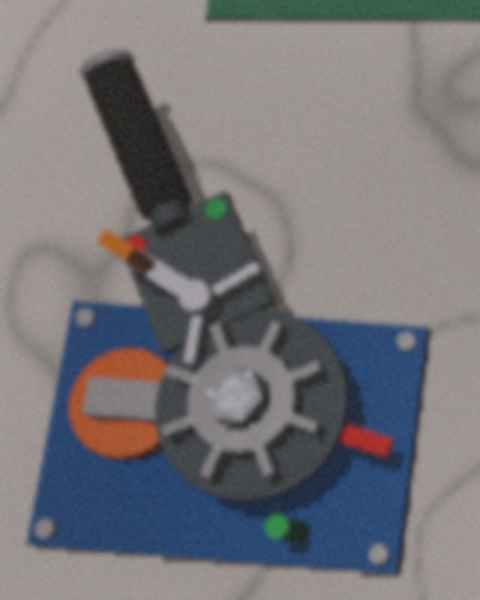

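View pics/c2.png

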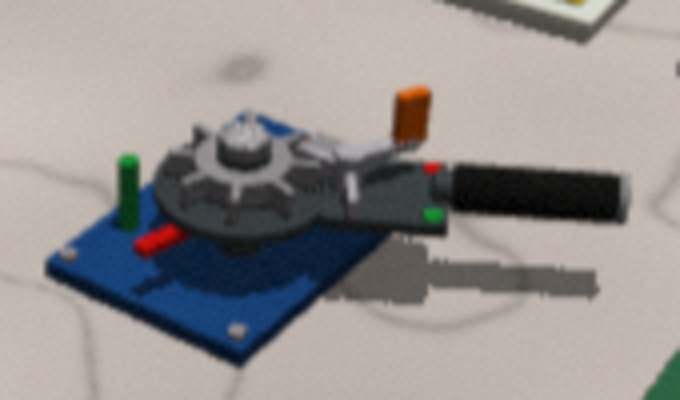

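The crops show the grip axis running from about (108,65) to (168,205) in c1, the orange tab top near (114,245), and the hex near (237,396). The lever is on the red side.

```bash
python3 - <<'E'
from h import *
T=lambda u,v,z:ray("top",90+(u+.5)/3-.5,160+(v+.5)/3-.5,z)
S=lambda u,v,z:ray("scene",290+(u+.5)/4-.5,140+(v+.5)/4-.5,z)
far=T(108,65,.061);near=T(168,205,.061);tab=T(114,245,.108)
print("top",far,near,np.linalg.norm(far-near),tab)
for z in(.075,.085,.095,.1): print(z,T(237,393,z),S(244,128,z))
print("scene far/near/tab",S(625,198,.061),S(455,188,.061),S(415,92,.108))
d=(far-near)/np.linalg.norm(far-near);l=np.array([-d[1],d[0],0])
ax=(far-.209*d+near-.115*d)/2
print("axis",ax,"d",d,np.degrees(np.arctan2(d[1],d[0])),"tab in handle",(tab-ax)@d,(tab-ax)@l,"expect",.058+.037*np.cos(.6),.021)
print("reproj grip150",ax+.15*d)
E
```

```text
top [0.6576541  0.33871152 0.061     ] [0.57732794 0.29800572 0.061     ] 0.09005139176181412 [0.54247275 0.30504    0.108     ]
0.075 [0.47365112 0.24815512 0.075     ] [0.45682438 0.27015075 0.075     ]
0.085 [0.47204924 0.24498948 0.085     ] [0.46454544 0.25642309 0.085     ]
0.095 [0.47044735 0.24182384 0.095     ] [0.47226649 0.24269543 0.095     ]
0.1 [0.46964641 0.24024101 0.1       ] [0.47612702 0.2358316  0.1       ]
scene far/near/tab [0.65509647 0.34331136 0.061     ] [0.57358986 0.30102572 0.061     ] [0.54112068 0.30662103 0.108     ]
axis [0.47298646 0.24513    0.061     ] d [0.89200348 0.45202854 0.        ] 26.873907483468663 tab in handle 0.08906304172687678 0.02203014375750844 expect 0.0885374177516581 0.021
reproj grip150 [0.60678698 0.31293428 0.061     ]
```

Both cameras agree and the sizes check out. The nut axis is at about (0.471, 0.244), the handle angle is 26.9° and the tab is at (0.542, 0.306). I'll move above the tab via a point farther from the base.

Call:
move_arm([
  [41,-30,-4,0,0],
  [41,-30,-4,0,0],
  [41,-30,-4,0,0],
  [41,-30,-4,0,0],
  [41,-30,0,0,0],
  [41,-30,0,0,0],
  [41,-30,0,0,0],
  [41,-30,0,0,0],
  [41,-30,0,0,0],
  [41,-30,0,0,0],
])

```text
clock: 1.35
eef_pos: [0.5006, -0.2, 0.1989]
ee_rot: [[0.948, 0.318, -0.0], [0.318, -0.948, -0.0], [-0.0, -0.0, -1.0]]
force: [0.8, -0.6, -0.4]
width: 0.0918
gripper_force: 0.0
```

Call:
move_arm([
  [20,-46,0,0,0.6],
  [20,-46,0,0,0.6],
  [20,-46,0,0,0.6],
  [20,-46,0,0,0.6],
  [20,-46,0,0,0.6],
  [20,-46,0,0,0.6],
  [20,-46,0,0,0.6],
  [20,-46,0,0,0.6],
  [20,-46,0,0,0.6],
  [20,-46,0,0,0.6],
])

```text
clock: 2.6
eef_pos: [0.5432, 0.2996, 0.1986]
ee_rot: [[0.948, 0.318, -0.001], [0.318, -0.948, -0.001], [-0.001, 0.0, -1.0]]
force: [0.1, -0.0, -0.1]
width: 0.0368
gripper_force: 0.0
```

```bash
python3 - <<'E'
from bench import status
s=status.observe();print(s["clock"],s["eef_pos"],s["ee_rot"],s["joints"],s["width"])
E
```

```text
2.6 [0.54320087 0.29958785 0.19860095] [[ 9.48154679e-01  3.17808709e-01 -5.73638146e-04]
 [ 3.17808407e-01 -9.48154788e-01 -5.60236768e-04]
 [-7.21945879e-04  3.48884087e-04 -9.99999679e-01]] [ -12.37948814   25.89658214  -26.36036595   93.92260037   12.55789086
   63.17657071 -113.62437643] 0.036820546904879396
```

Call:
move_arm([
  [1,-6,0,0,0.6],
  [0,0,0,-0.15,0.6],
  [0,0,0,-0.15,0.6],
  [0,0,0,-0.15,0.6],
  [0,0,0,-0.15,0.6],
  [0,0,0,-0.15,0.6],
  [0,0,30,0,0.6],
  [0,0,30,0,0.6],
  [0,0,10,0,0.6],
  [0,0,0,0,0.6],
])

```text
clock: 3.85
eef_pos: [0.5423, 0.3035, 0.1288]
ee_rot: [[0.477, 0.879, -0.001], [0.879, -0.477, -0.001], [-0.001, -0.0, -1.0]]
force: [0.1, -0.1, -0.2]
width: 0.0368
gripper_force: 0.0
```

```bash
python3 - <<'E'
from bench import optics
import cv2
a=optics.snapshot("scene")[100:240,290:460,::-1];b=optics.snapshot("top")[160:330,70:240,::-1]
a=cv2.resize(a,(400,330));b=cv2.resize(b,(400,400));a=cv2.copyMakeBorder(a,0,70,0,0,0)
cv2.imwrite("pics/d1.png",cv2.hconcat([a,b]))
E
```

```text
(no output)
```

View pics/d1.png

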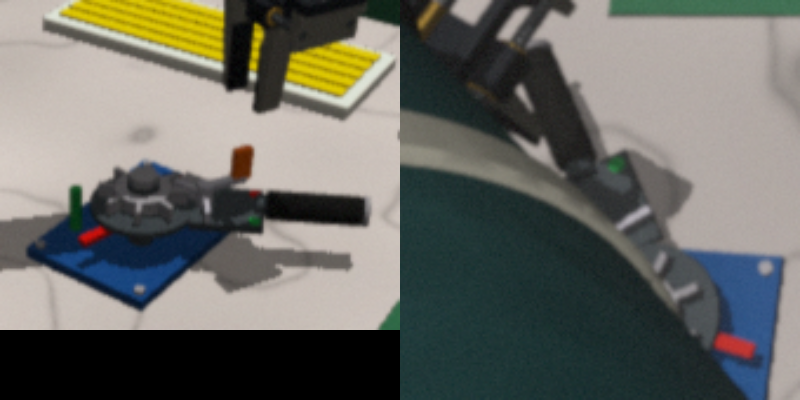

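The scene crop shows the fingertips near (250,98) above the tab top near (243,148). The gap looks larger than I expected, so I'll check it by projection.

```bash
python3 - <<'E'
from h import *
def c(p):
    u,v=proj("scene",p);return (u-290)*400/170,(v-100)*330/140
Y=np.array([.879,-.477,0])
t=np.array([.5423,.3035,.1288])
print(c(t),c(t+.0184*Y),c(t-.0184*Y),c([.5420,.3055,.108]))
E
```

```text
(np.float64(245.09427259224717), np.float64(129.59321877574556)) (np.float64(256.8507473188972), np.float64(138.99597671691183)) (np.float64(233.61560220165904), np.float64(120.41264707558538)) (np.float64(243.53634591413578), np.float64(148.43543570436336))
```

```bash
python3 - <<'E'
from h import *
from bench import status
import cv2
s=status.observe();t=s["eef_pos"];Y=s["ee_rot"][:,1];print(t,s["width"])
a=np.ascontiguousarray(optics.snapshot("scene")[:,:,::-1]);b=np.ascontiguousarray(optics.snapshot("top")[:,:,::-1])
out=[]
for n,im,(x0,y0) in(("scene",a,(320,80)),("top",b,(60,150))):
    o=cv2.resize(im[y0:y0+100,x0:x0+100],(400,400),interpolation=cv2.INTER_CUBIC)
    for p,cc in((t,(255,0,255)),(t+.0184*Y,(255,255,0)),(t-.0184*Y,(0,255,255)),(t+[0,0,.04],(0,255,0))):
        u,v=proj(n,p);cv2.circle(o,(int((u-x0)*4),int((v-y0)*4)),3,cc,-1)
    out.append(o)
cv2.imwrite("pics/d2.png",cv2.hconcat(out))
E
```

```text
[0.54303309 0.30453372 0.13016679] 0.0370873384041727
```

View pics/d2.png

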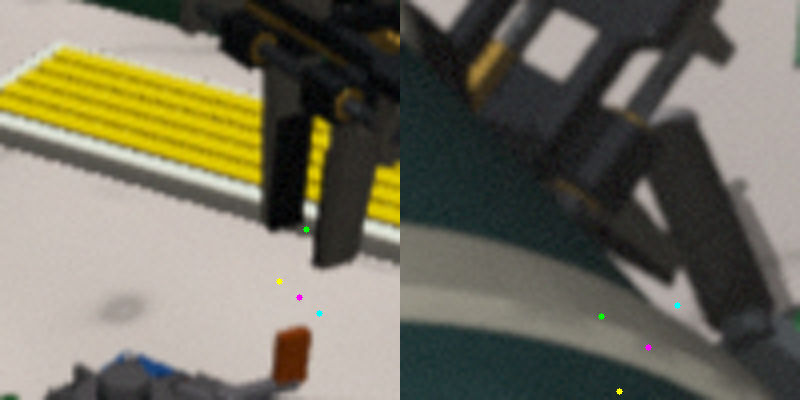

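The tab matches its projection, but the visible fingertips sit about 30 mm above the reported TCP, with lateral position fine. I'll descend to the nominal depth and check for contact.

Call:
move_arm([
  [0,0,15,0,0.6],
  [0,0,15,0,0.6],
  [0,0,12,0,0.6],
  [0,0,0,0,0.6],
  [0,0,0,0,0.6],
])

```text
clock: 4.68
eef_pos: [0.5425, 0.3046, 0.0871]
ee_rot: [[0.477, 0.879, 0.0], [0.879, -0.477, 0.0], [0.0, -0.0, -1.0]]
force: [0.1, -0.4, 0.4]
width: 0.0365
gripper_force: 0.0
```

```bash
python3 - <<'E'
from h import *
from bench import status
import cv2
s=status.observe();t=s["eef_pos"];Y=s["ee_rot"][:,1];print(t,s["width"],s["force"])
im=np.ascontiguousarray(optics.snapshot("scene")[:,:,::-1]);x0,y0=320,100
o=cv2.resize(im[y0:y0+120,x0:x0+140],(700,600),interpolation=cv2.INTER_CUBIC)
for p in (t+.0184*Y,t-.0184*Y):
    u,v=proj("scene",p);cv2.circle(o,(int((u-x0)*5),int((v-y0)*5)),2,(255,255,0),-1)
cv2.imwrite("pics/d3.png",o)
E
```

```text
[0.54245998 0.30458984 0.08711416] 0.036546192646700795 [ 0.10005895 -0.40473578  0.38839691]
```

View pics/d3.png

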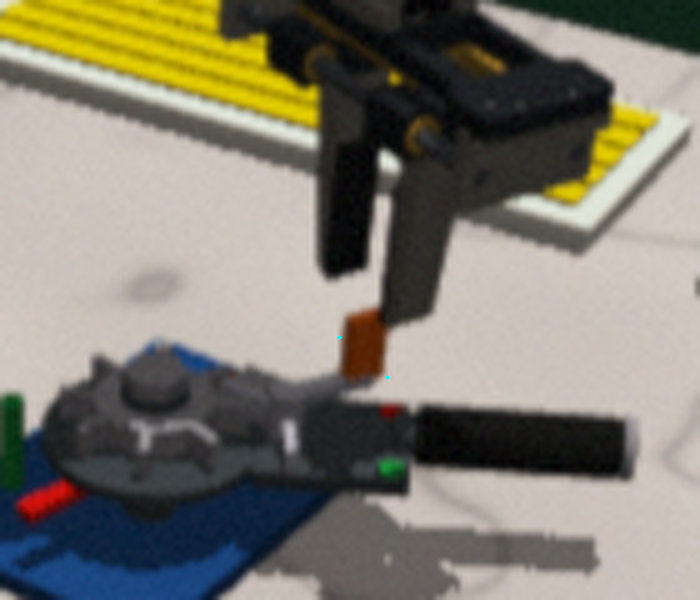

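The picture shows the fingertips at (345,275) and (410,322), still above the tab top at (365,312). The visible fingers really are about 33 mm higher than reported, so I'll go down gently while watching the force.

Call:
move_arm([
  [-2,-1,5,0,0.6],
  [0,0,5,0,0.6],
  [0,0,2,0,0.6],
  [0,0,0,0,0.6],
])

```text
clock: 5.22
eef_pos: [0.5404, 0.303, 0.0748]
ee_rot: [[0.477, 0.879, -0.0], [0.879, -0.477, -0.0], [-0.0, -0.0, -1.0]]
force: [0.2, 0.1, -0.3]
width: 0.0366
gripper_force: 0.0
```

Call:
move_arm([
  [0,0,4,0,0.6],
  [0,0,4,0,0.6],
  [0,0,0,0,0.6],
])

```text
clock: 5.6
eef_pos: [0.5402, 0.3028, 0.0666]
ee_rot: [[0.477, 0.879, -0.001], [0.879, -0.477, -0.0], [-0.001, -0.0, -1.0]]
force: [-0.2, 0.0, 0.1]
width: 0.0368
gripper_force: 0.0
```

Call:
move_arm([
  [0,0,4,0,0.6],
  [0,0,4,0,0.6],
  [0,0,0,0,0.6],
])

```text
clock: 5.98
eef_pos: [0.5402, 0.3028, 0.0586]
ee_rot: [[0.477, 0.879, -0.001], [0.879, -0.477, -0.0], [-0.001, -0.0, -1.0]]
force: [-1.1, -0.3, -0.7]
width: 0.0369
gripper_force: 0.0
```

Call:
move_arm([
  [0,0,0,0,0.8],
  [0,0,0,0,0.8],
  [0,0,0,0,0.8],
  [-0.4,5.5,0,0.15,0.8],
  [-0.4,5.5,0,0.15,0.8],
  [-0.4,5.5,0,0.15,0.8],
  [-0.4,5.5,0,0.15,0.8],
])

```text
clock: 6.85
eef_pos: [0.5551, 0.2878, 0.059]
ee_rot: [[0.892, 0.452, -0.001], [0.452, -0.892, 0.0], [-0.001, -0.001, -1.0]]
force: [-1.1, 1.3, -0.8]
width: 0.0179
gripper_force: 0.5
```

Call:
move_arm([
  [-0.4,5.5,0,0.15,0.8],
  [-0.4,5.5,0,0.15,0.8],
  [-0.4,5.5,0,0.15,0.8],
  [-0.4,5.5,0,0.15,0.8],
  [0,0,0,0,0.8],
])

```text
clock: 7.48
eef_pos: [0.5595, 0.266, 0.0592]
ee_rot: [[0.992, -0.124, 0.0], [-0.124, -0.992, -0.0], [0.0, 0.0, -1.0]]
force: [-0.4, 0.1, 0.7]
width: 0.018
gripper_force: 0.0
```

```bash
python3 - <<'E'
from h import *
from bench import status
import cv2
s=status.observe();t=s["eef_pos"];print(t,s["width"],s["force"],s["joints"][6])
im=np.ascontiguousarray(optics.snapshot("scene")[:,:,::-1]);x0,y0=320,110
o=cv2.resize(im[y0:y0+120,x0:x0+140],(700,600),interpolation=cv2.INTER_CUBIC)
cv2.imwrite("pics/d4.png",o)
E
```

```text
[0.55954611 0.26602876 0.05917721] 0.01804482741189385 [-0.41078552  0.05706621  0.6522131 ] -134.67298113922524
```

View pics/d4.png

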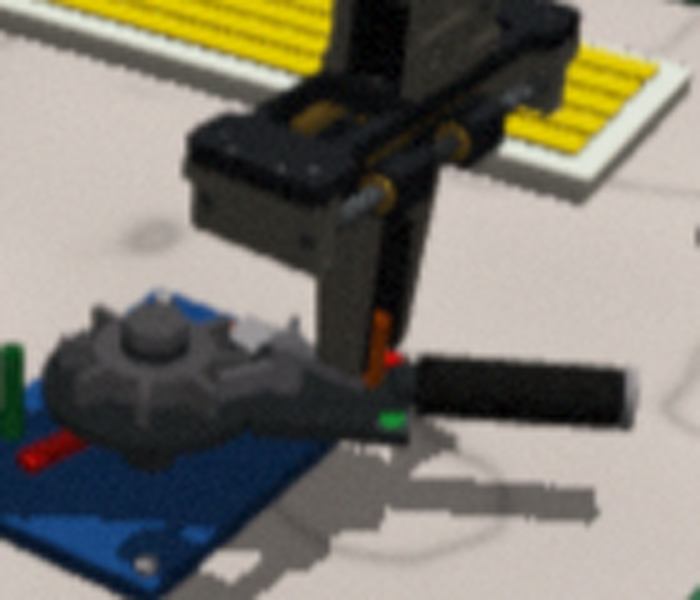

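The tab at (380,345) sits between the fingers and has come over. I'll push on in small steps to take up the pad clearance and reach the lever's end.

Call:
move_arm([
  [-0.5,2,0,0.02,0.8],
  [-0.5,2,0,0.02,0.8],
  [0,0,0,0,0.8],
])

```text
clock: 7.9
eef_pos: [0.5587, 0.2629, 0.0593]
ee_rot: [[0.986, -0.165, 0.001], [-0.165, -0.986, 0.001], [0.001, -0.001, -1.0]]
force: [1.9, 2.1, -0.9]
width: 0.0183
gripper_force: 1.4
```

Call:
move_arm([
  [0,2,0,0,0.8],
  [0,0,0,0,0.8],
])

```text
clock: 8.15
eef_pos: [0.5588, 0.2612, 0.0594]
ee_rot: [[0.986, -0.165, 0.002], [-0.165, -0.986, 0.002], [0.002, -0.002, -1.0]]
force: [4.2, 3.9, -2.0]
width: 0.0182
gripper_force: 2.0
```

Call:
move_arm([
  [0,2,0,0,0.8],
  [0,0,0,0,0.8],
])

```text
clock: 8.4
eef_pos: [0.5589, 0.2596, 0.0596]
ee_rot: [[0.986, -0.165, 0.003], [-0.165, -0.986, 0.002], [0.003, -0.003, -1.0]]
force: [4.1, 3.9, -1.7]
width: 0.0182
gripper_force: 2.3
```

The force shows the lever is at its end stop and has started to take the handle along. I'll back off, lift, open, and go over the grip.

Call:
move_arm([
  [0,-4,0,0,0.8],
  [0,0,-30,0,0.8],
  [0,0,-30,0,0.5],
  [22,-28,0,0,0],
  [22,-28,0,0,0],
  [0,0,0,-0.13,0],
  [0,0,0,-0.13,0],
  [0,0,0,-0.13,0],
  [0,0,0,-0.13,0],
  [0,0,0,0,0],
])

```text
clock: 9.65
eef_pos: [0.61, 0.3094, 0.1184]
ee_rot: [[0.939, 0.345, -0.002], [0.345, -0.939, -0.001], [-0.002, 0.001, -1.0]]
force: [-0.3, 0.3, 0.6]
width: 0.0915
gripper_force: 0.0
```

```bash
python3 - <<'E'
from h import *
from bench import status
import cv2
s=status.observe();print(s["eef_pos"],s["ee_rot"][:,0],s["width"],s["force"],s["joints"])
im=np.ascontiguousarray(optics.snapshot("scene")[:,:,::-1]);x0,y0=320,110
b=np.ascontiguousarray(optics.snapshot("top")[:,:,::-1])
o=cv2.resize(im[100:220,330:450],(400,400),interpolation=cv2.INTER_CUBIC)
b=cv2.resize(b[150:350,60:260],(400,400),interpolation=cv2.INTER_CUBIC)
cv2.imwrite("pics/d5.png",cv2.hconcat([o,b]))
E
```

```text
[0.61000113 0.30940808 0.11844583] [ 0.93860109  0.34499625 -0.00236495] 0.09150906023672277 [-0.31961805  0.31071569  0.6419461 ] [ -15.17696804   35.88750375  -21.39979531   88.39731897   14.5125054
   58.61063753 -110.31882956]
```

View pics/d5.png

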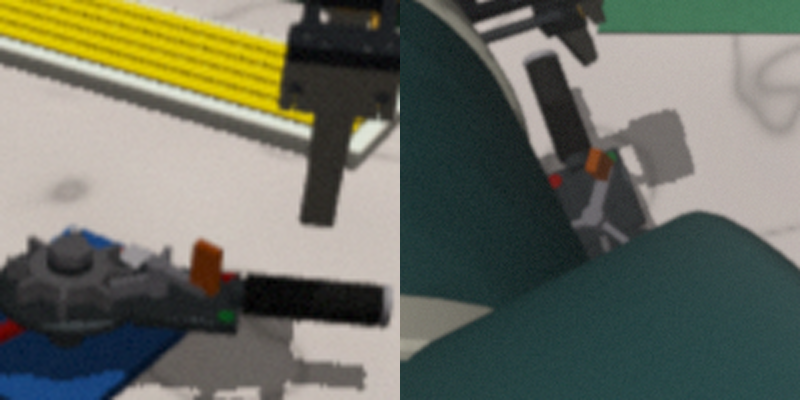

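The top crop shows the grip from (542,58) to (578,155), the tab top near (600,157) by the green dot, and the right fingertip near (588,62). I'll turn these into handle-frame positions.

```bash
python3 - <<'E'
from h import *
T=lambda u,v,z:ray("top",60+(u-400)/2,150+v/2,z)
f,n=T(542,58,.061),T(578,157,.061);d=(f-n)/np.linalg.norm(f-n)
print(f,n,np.degrees(np.arctan2(d[1],d[0])))
ax=np.array([.471,.244,.061]);g=(f+n)/2-ax;a=np.arctan2(g[1],g[0]);print(np.degrees(a))
d=np.array([np.cos(a),np.sin(a),0]);l=np.array([-d[1],d[0],0])
for t in (T(600,157,.108),):print("tab",t,(t-ax)@d,(t-ax)@l)
Y=np.array([.345,-.939,0])
for z in(.118,.15):
  p=np.array([.61,.3094,z]);u,v=proj("top",p+.046*Y);print(z,"finger inner tip top",(u-60)*2+400,(v-150)*2)
  u,v=proj("scene",p+.055*Y);print("scene",(u-330)/.3,(v-100)/.3)
print(ax+.16*d,d)
E
```

```text
[0.66181413 0.33035514 0.061     ] [0.57650116 0.29257759 0.061     ] 23.8843040650759
24.483038355800982
tab [0.5625631  0.25861854 0.108     ] 0.08938838199267177 -0.024641834585026532
0.118 finger inner tip top 593.1519816435518 73.308030798218
scene 306.5246864674697 272.6423003073222
0.15 finger inner tip top 578.7054616438988 56.98465160141126
scene 314.0006872308228 227.0989367926033
[0.61661344 0.31030781 0.061     ] [0.910084   0.41442384 0.        ]
```

The lever is fully on green, with the tab about 21–25 mm right of the line, and the gripper straddles the grip axis. I'll descend.

Call:
move_arm([
  [0,0,25,0,0],
  [0,0,25,0,0],
  [0,0,20,0,0],
  [0,0,10,0,0],
  [0,0,8,0,0],
  [0,0,0,0,0],
])

```text
clock: 10.5
eef_pos: [0.6106, 0.3102, 0.0309]
ee_rot: [[0.938, 0.346, -0.0], [0.346, -0.938, -0.0], [-0.0, 0.0, -1.0]]
force: [0.3, 0.7, -0.3]
width: 0.0916
gripper_force: 0.0
```

Call:
move_arm([
  [0,0,5,0,0.35],
  [0,0,5,0,0.35],
  [0,0,4,0,0.35],
  [0,0,0,0,0.35],
])

```text
clock: 11.0
eef_pos: [0.6105, 0.31, 0.0166]
ee_rot: [[0.938, 0.346, -0.001], [0.346, -0.938, -0.0], [-0.001, 0.0, -1.0]]
force: [-0.8, 0.3, -0.3]
width: 0.0598
gripper_force: 0.0
```

```bash
python3 - <<'E'
import numpy as np
ax=np.array([.471,.244]);p=np.array([.6105,.310]);y=np.radians(20.2)
r=np.linalg.norm(p-ax);a=np.arctan2(*(p-ax)[::-1]);print(r,np.degrees(a))
for k in range(18):
    a-=.08;q=ax+r*np.array([np.cos(a),np.sin(a)]);D=(q-p)*1e3
    X=np.array([np.cos(y),np.sin(y)]);Y=np.array([np.sin(y),-np.cos(y)])
    t=.055;print(k+1,round(np.degrees(a)),[round(D@X,1),round(D@Y,1),0,t]);p=q;y-=t
E
```

```text
0.15432514377119502 25.31968691030963
1 21 [np.float64(0.6), np.float64(12.3), 0, 0.055]
2 16 [np.float64(0.3), np.float64(12.3), 0, 0.055]
3 12 [np.float64(-0.0), np.float64(12.3), 0, 0.055]
4 7 [np.float64(-0.3), np.float64(12.3), 0, 0.055]
5 2 [np.float64(-0.6), np.float64(12.3), 0, 0.055]
6 -2 [np.float64(-0.9), np.float64(12.3), 0, 0.055]
7 -7 [np.float64(-1.2), np.float64(12.3), 0, 0.055]
8 -11 [np.float64(-1.5), np.float64(12.2), 0, 0.055]
9 -16 [np.float64(-1.9), np.float64(12.2), 0, 0.055]
10 -21 [np.float64(-2.2), np.float64(12.2), 0, 0.055]
11 -25 [np.float64(-2.5), np.float64(12.1), 0, 0.055]
12 -30 [np.float64(-2.8), np.float64(12.0), 0, 0.055]
13 -34 [np.float64(-3.1), np.float64(12.0), 0, 0.055]
14 -39 [np.float64(-3.4), np.float64(11.9), 0, 0.055]
15 -43 [np.float64(-3.7), np.float64(11.8), 0, 0.055]
16 -48 [np.float64(-3.9), np.float64(11.7), 0, 0.055]
17 -53 [np.float64(-4.2), np.float64(11.6), 0, 0.055]
18 -57 [np.float64(-4.5), np.float64(11.5), 0, 0.055]
```

Call:
move_arm([
  [0.6,12,0,0.055,0.35],
  [0.3,12,0,0.055,0.35],
  [0,12,0,0.055,0.35],
  [-0.3,12,0,0.055,0.35],
  [-0.6,12,0,0.055,0.35],
])

```text
clock: 11.62
eef_pos: [0.6261, 0.2529, 0.0174]
ee_rot: [[0.997, 0.075, 0.002], [0.075, -0.997, 0.002], [0.002, -0.002, -1.0]]
force: [1.9, 4.5, -1.8]
width: 0.06
gripper_force: 2.2
```

Call:
move_arm([
  [-0.9,12,0,0.055,0.35],
  [-1.2,12,0,0.055,0.35],
  [-1.5,12,0,0.055,0.35],
  [-1.9,12,0,0.055,0.35],
])

```text
clock: 12.12
eef_pos: [0.6213, 0.2049, 0.0178]
ee_rot: [[0.989, -0.145, 0.004], [-0.145, -0.989, 0.002], [0.004, -0.003, -1.0]]
force: [4.5, 4.8, -2.1]
width: 0.0596
gripper_force: 2.5
```

Call:
move_arm([
  [-2.2,12,0,0.055,0.35],
  [-2.5,12,0,0.055,0.35],
])

```text
clock: 12.38
eef_pos: [0.6134, 0.1817, 0.0181]
ee_rot: [[0.967, -0.253, 0.005], [-0.253, -0.967, 0.002], [0.005, -0.003, -1.0]]
force: [5.3, 3.7, -1.0]
width: 0.0596
gripper_force: 2.5
```

Call:
move_arm([
  [-2.8,12,0,0.055,0.35],
  [-1.5,6,0,0.03,0.35],
  [-1.5,6,0,0.03,0.35],
])

```text
clock: 12.75
eef_pos: [0.6015, 0.1598, 0.0183]
ee_rot: [[0.932, -0.362, 0.006], [-0.362, -0.932, 0.002], [0.005, -0.004, -1.0]]
force: [6.5, 2.2, -0.8]
width: 0.0596
gripper_force: 2.5
```

Call:
move_arm([
  [-1.7,6,0,0.03,0.35],
  [-1.8,6,0,0.03,0.35],
])

```text
clock: 13.0
eef_pos: [0.5941, 0.1498, 0.0184]
ee_rot: [[0.909, -0.418, 0.007], [-0.418, -0.909, 0.001], [0.005, -0.004, -1.0]]
force: [6.7, 1.5, -1.6]
width: 0.0595
gripper_force: 2.5
```

Call:
move_arm([
  [-1.9,6,0,0.03,0.35],
  [-1,3,0,0.02,0.35],
])

```text
clock: 13.25
eef_pos: [0.5892, 0.1441, 0.0185]
ee_rot: [[0.887, -0.462, 0.01], [-0.462, -0.887, 0.003], [0.007, -0.008, -1.0]]
force: [11.6, 5.8, -6.8]
width: 0.0599
gripper_force: 5.5
```

Call:
move_arm([
  [-1,3,0,0,0.35],
  [0,0,0,0,0.35],
])

```text
clock: 13.5
eef_pos: [0.5879, 0.1425, 0.0186]
ee_rot: [[0.887, -0.462, 0.012], [-0.462, -0.887, 0.004], [0.008, -0.009, -1.0]]
force: [12.9, 6.7, -6.9]
width: 0.0598
gripper_force: 5.8
```

It's at the firm stop. I'll back off, open, lift and retreat.

Call:
move_arm([
  [0,-6,0,0,0.35],
  [0,-4,0,0,0.1],
  [0,0,0,0,0.1],
  [0,0,-20,0,0.1],
  [0,0,-40,0,0.1],
  [0,0,-50,0,0.1],
  [0,0,-40,0,0.1],
  [40,0,0,0,0.1],
  [40,0,0,0,0.1],
  [40,0,0,0,0.1],
])

```text
clock: 14.75
eef_pos: [0.694, 0.0943, 0.1689]
ee_rot: [[0.889, -0.459, 0.001], [-0.459, -0.889, -0.0], [0.001, -0.0, -1.0]]
force: [-0.1, 0.2, -0.3]
width: 0.0825
gripper_force: 0.0
```

```bash
python3 - <<'E'
from h import *
from bench import status
import cv2
s=status.observe();print(s["eef_pos"],s["width"],s["force"])
o=optics.snapshot("scene")[130:250,280:460,::-1];b=optics.snapshot("top")[150:360,80:260,::-1]
o=cv2.resize(o,(420,280),interpolation=cv2.INTER_CUBIC);o=cv2.copyMakeBorder(o,0,163,0,0,0)
b=cv2.resize(b,(380,443),interpolation=cv2.INTER_CUBIC)
cv2.imwrite("pics/d6.png",cv2.hconcat([o,b]))
E
```

```text
[0.69401257 0.0942704  0.16892497] 0.08248961631966899 [-0.12712625  0.20759225 -0.33769833]
```

View pics/d6.png

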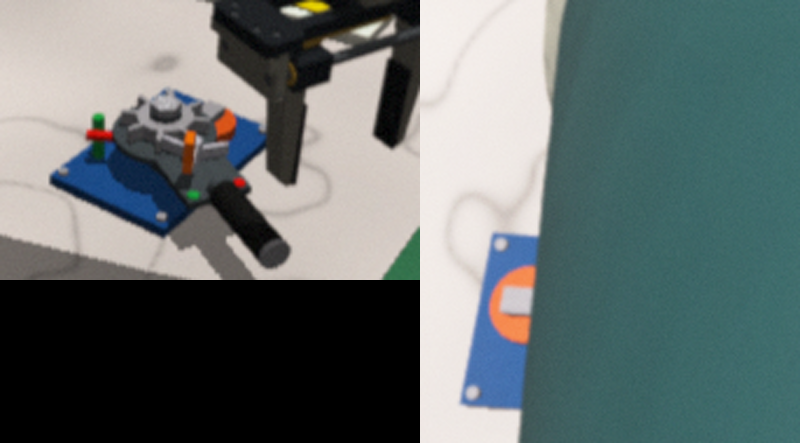

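The red pointer at (98,133) is against the green post, the lever is by the green dot at (193,195), and the gripper is clear of the clamp.

```bash
python3 -c "
from bench import ticket
print(ticket.job_done())"
```

```text
the job is handed in; nothing more can be done
None
```

I handed the job in after about 15 s of the 48 s: on the sample's clamp the lever is on the green side and the red pointer is against the green post, the empty clamp was not approached, and no verdict came back.

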